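# Acknowledge the test and hold the fixture guard half open

## Task

The connector test has finished: press the green push button fully down and let it come back up, then lift the sprung yellow-framed guard of the test fixture by its black bar handle and hold it half open at 45 degrees (where it lies in line with the red mark on the quadrant beside it) so that a colleague can look at the connector. Finish while still holding it there: the guard falls shut if let go. Do not press the red button, never swing the guard beyond about 70 degrees, and leave the loose things on the bench where they are.

Things in the scene. Friction and masses are not known exactly. Their poses are not given: they have to be found in the camera images.
- fixture: grey steel test fixture fixed to the worktop: an open box 150 (x) x 200 (y) x 64 mm high on a foot flange 190 mm long in x; origin under its centre on the worktop, its own x axis points from the front (robot side) to the rear hinge, y along the hinge, z up. At its -y side, just outside the guard, stands a thin steel wire quadrant (radius 85 mm about the hinge) with a red mark at 45 degrees.
- guard (a joint): angle of the guard about its rear hinge (rad): 0 = shut and level, grows as the front edge rises; 0.785 = 45 degrees, mechanical limit 1.6. Its weight (about 0.25 kg) and a light spring pull it shut from any angle used here; lifting it takes about 2 to 4 N upward at the handle.
- guard_handle (a point): middle of the guard's black round bar handle: 12 mm thick, about 94 mm free length along the fixture's y, its ends bent down as two posts to the guard. From the hinge it lies 138 mm to the front and 45 mm square above the guard plate, and rides with the guard (shut: 114 mm above the worktop, 41 mm clear below its centre line). The round bar can turn between the fingers.
- guard_hinge (a point): middle of the guard's hinge axis, 69 mm above the worktop and 78 mm behind the fixture's centre; the axis runs along the fixture's y. The guard is a clear plate in a yellow frame, 157 mm from hinge to front edge, 200 mm wide, 7 mm thick, its mid-plane passing through the hinge axis.
- green_push_top (a point): centre of the top of the green push button cap (32 mm in diameter), which stands on a grey plastic box 74 x 74 x 42 mm fixed to the worktop; pressed straight down. The green and the red box may stand in either order.
- green_push (a joint): travel of the green button (m): 0 = up, 0.006 = fully down; a spring returns it, fully down takes 5 N.
- red_push_top (a point): centre of the top of the red push button cap, otherwise the same as the green one; not to be pressed.
- red_push (a joint): travel of the red button (m): 0 = up, 0.006 = fully down.
- pliers: dark pliers 62 x 184 x 14 mm lying loose, origin under the centre; leave alone.
- marker: grey and black marker pen 125 mm long, 18 mm thick, lying loose, origin under the centre; leave alone.
- tape: roll of black tape 68 mm across, 19 mm high, lying flat, origin under the centre; leave alone.
- bushing: white bushing 38 mm long, 14 mm thick, lying loose, origin under the centre; leave alone.
- meter: dark grey hand multimeter 140 x 80 x 42 mm lying on its back, origin under the centre; leave alone.

How it is judged (in metres and radians):
On the way, in this order (a step that is already met when the one before it is completed fails the run):
1. the green button is pressed fully down while the guard is shut (value of joint green_push above 0.005 m and value of joint guard below 0.05 rad), for 0.05 s.
2. the green button is back up, the guard still shut (value of joint green_push below 0.0015 m and value of joint guard below 0.05 rad), for 0.1 s.
3. the guard is held by the fingers at 45 degrees, within 7 degrees (value of joint guard between 0.663 and 0.908 rad and contact force between guard and the fingers above 0.5 N), for 0.3 s.
At the end, for the whole second after the job is handed in: the fingers hold the guard still at 45 degrees (within 7 degrees either way) through the last second, both buttons are up, and the loose things lie within 40 mm of where they were (all of step 3 and value of joint each of green_push, red_push below 0.0015 m and velocity of joint guard between -0.1 and 0.1 rad/s and distance of each of pliers, marker, tape, bushing, meter from where it was at the start of the episode below 0.04 m); the arm keeps its last pose, push and grip.
It fails at once if the red button is pressed (3 mm or more) (value of joint red_push above 0.003 m).
It fails at once if the guard is swung beyond 70 degrees (value of joint guard above 1.222 rad).
It fails at once if a loose thing on the bench is shifted by more than 40 mm (distance of any of pliers, marker, tape, bushing, meter from where it was at the start of the episode above 0.04 m).
It also fails if it takes over 48 s, if anything falls off the work surface, if the arm or the gripper's body presses on something with over 40 N, if the wrist force passes 120 N, or if a joint passes its speed limit or range.

## Robot

A 6-joint arm with a two-finger parallel gripper is mounted at the origin on a cart in front of the work surface, level with it; the furniture and walls round the work are solid. World frame = base frame: x ahead of the robot, y to its left, z up, the work surface at z = 0. Lengths are in m, angles in degrees, forces in N, time in s.
With the tool pointing down it reaches from about 0.375 to 0.75 m from the base axis. Payload 9 kg.
Tool frame: the origin (TCP) lies at the very end of the fingers, on their centre line; the grasp point (between the pads) lies 19 mm behind it; z points along the fingers, y is the direction in which the jaws open and shut (so a half turn about z gives the same grasp; the last joint's range is limited). The gripper opens to 85 mm and grips with 20 to 120 N. Pads are 22 mm wide; open, the fingers measure 114 mm over their backs; the gripper's body (76 mm by 85 mm) begins 54 mm behind the grasp point. The pads swing forward as they close: fully open they stand 13 mm farther back than shut.
Start: joints at [-77.733, 5.964, 5.575, 89.605, 0, 77.527], TCP at [0.251, -0.545, 0.231] pointing down, gripper open.
Joint ranges: [-171.21, 171.21], [-48.23, 106.86], [-62.78, 66.21], [-105.2, 120.99], [-86.42, 89.51], [-180, 180]. Speed limits (degrees/s): [127.2, 127.2, 147.25, 180, 180, 180].

## Interface

Orientations are given as a 3x3 rotation matrix whose columns are the frame's x, y, z axes.
In Python, from rig import get_state, snapshot, hand_in gives the robot as it stands. The module is installed in compiled form; this text tells all that it offers.
- The arm moves only by the tool jog_arm, never from a script. Its arguments are lists of equal length, an entry for each row: "linear": the shift along the tool's x, y, z in mm, a list of three; "yaw": the turn about the tool's z in degrees. In form: {"linear": [[x, y, z], ...], "yaw": [yaw, ...]}. A call has 1 to 8 rows; each row is the pose to reach, as a shift and turn from the pose commanded when the call began, along the tool's axes at that moment; what a row does not reach only later rows make up. A row lasts 1/12 s, in which the tool goes at most 41.7 mm and 7.16 degrees, less where a joint would pass 70% of its speed; a pose out of reach is approached as far as the arm can. A call with a gripper value outside its range is refused whole. "jaw" is the gripper's target within -1 to 1 (fully open at 1, half-way at 0, shut at -1), set as the call begins (left out, the last holds). The fingers move at their own pace and stop on an object; the grip force is fixed at half the most. Time passes only in rows, so rows that repeat a pose let the fingers close. It gives the time, the measured TCP pose, the force and the opening at its end, in the units of the state.
- get_state(): the state, without advancing time (a new reading comes with each control period).
- snapshot(name): name is "scene" or "top" or "wrist"; returns a dict with "img" (420x560x3 uint8, red, green, blue), "K" (3x3 intrinsics, pixels), "k1" (the pictures are not rectified: a ray, as slopes to the right and down, at radius r is drawn at 1 + k1 r^2 times it, then the intrinsics apply), "position" and "rotation" of the camera in the world. Camera axes: x right, y down, z forward; pixel columns grow to the right and rows downward; lengths in m; the calibration is good to about 2 mm. A picture is of the moment at which its call begins. There is no depth.
- hand_in(): hands the job in, once; it reports no verdict.
The state is a dict: "time_s": time; "q": joint angles; "qd": joint speeds; "effort": joint torques, N m; "tcp_pos": TCP position; "orientation": TCP orientation; "wrist_force": force on the tool from outside, world axes, zero at the start; "torque": the same for the moment, N m; "finger_gap": opening from 0.0 (shut) to 1.0 (fully open).
Only numpy, scipy, OpenCV 4.12 (cv2) and the standard library are available. Lean on these libraries where they do the work, as an engineer would, in place of code of your own. Each camera call takes 0.05 s, during which the arm holds its last target. There are 200 camera calls.

## Working session

There is one attempt and no reset: what is moved stays moved. The work goes in short steps, Python scripts to look and compute and a tool call to move; the robot and the scene stay as the last step left them, time stands still between calls to the robot, and variables do not carry over. Pictures are saved under pics/ and viewed, about 8 in all and at most 12, crops included, and the job is handed in when it is done.

Besides the shell and the picture viewer there is one more tool, called after "Call:" in YAML: its name, and indented under it one key for each argument. jog_arm: Moves the arm, as the interface text tells. Its arguments: {"type":"object","properties":{"linear":{"type":"array","items":{"type":"array","items":{"type":"number"}}},"yaw":{"type":"array","items":{"type":"number"}},"jaw":{"type":"number"}},"required":["linear","yaw"]}

```bash
mkdir -p pics
cat > h.py <<'E'
import numpy as np,cv2,pickle
def und(s,px):
    K=s["K"];d=np.array([s["k1"],0,0,0,0],float)
    # forward: x_d = x*(1+k1 r^2): OpenCV radial model
    p=cv2.undistortPoints(np.array(px,float).reshape(-1,1,2),np.array(K,float),d).reshape(-1,2)
    return p
def rays(s,px):
    p=und(s,px);return np.c_[p,np.ones(len(p))]@np.array(s["rotation"]).T
def onz(s,px,z):
    r=rays(s,px);o=np.array(s["position"]);return o+r*((z-o[2])/r[:,2])[:,None]
def proj(s,P):
    R=np.array(s["rotation"]);rv=cv2.Rodrigues(R.T)[0];t=-R.T@np.array(s["position"])
    return cv2.projectPoints(np.array(P,float).reshape(-1,1,3),rv,t,np.array(s["K"],float),np.array([s["k1"],0,0,0,0],float))[0].reshape(-1,2)
E
python3 - <<'E'
from rig import *
import cv2,pickle,numpy as np
d={n:snapshot(n) for n in("scene","top")}
pickle.dump(d,open("d0.pkl","wb"))
for n in d:
    cv2.imwrite(f"pics/{n}0.png",d[n]["img"][:,:,::-1]); print(n,d[n]["position"],d[n]["rotation"],d[n]["K"],d[n]["k1"])
s=get_state();print(s)
E
```

```text
scene [-0.26470006  0.88046181  1.45556464] [[-0.71931387 -0.52535245  0.45452431]
 [-0.69446196  0.56038969 -0.45131584]
 [-0.01761085 -0.64028759 -0.76793337]] [[537.98892756   0.         285.65636137]
 [  0.         537.98892756 213.79127617]
 [  0.           0.           1.        ]] -0.15931979328362444
top [0.21067227 0.07385152 1.82741356] [[ 0.01089805 -0.98089473  0.19423377]
 [-0.9999213  -0.00948305  0.00821341]
 [-0.00621457 -0.19430799 -0.98092088]] [[539.11189401   0.         276.26982377]
 [  0.         539.11189401 215.7366335 ]
 [  0.           0.           1.        ]] 0.023673684016595427
{'time_s': 0.1, 'q': array([-7.77328060e+01,  5.99527412e+00,  5.53190905e+00,  8.96060784e+01,
       -2.95707637e-04,  7.75253003e+01]), 'qd': array([ 0.03044207, -0.04739069,  0.1946823 , -0.03998603, -0.00824227,
        0.07213655]), 'effort': array([ 6.66072345e-03, -5.58209610e+01,  5.04716992e+01,  1.32014704e-02,
       -2.99120356e-04,  3.40844758e-05]), 'tcp_pos': array([ 0.25104586, -0.54461755,  0.2306031 ]), 'orientation': array([[ 9.08202430e-01,  4.18531095e-01, -2.62561473e-04],
       [ 4.18531099e-01, -9.08201695e-01,  1.18324632e-03],
       [ 2.56766605e-04, -1.18451733e-03, -9.99999265e-01]]), 'wrist_force': array([ 0.3275706 ,  0.28691336, -0.08553067]), 'torque': array([0.00355475, 0.06164138, 0.02463468]), 'finger_gap': 1.004929105508475}
```

View pics/top0.png

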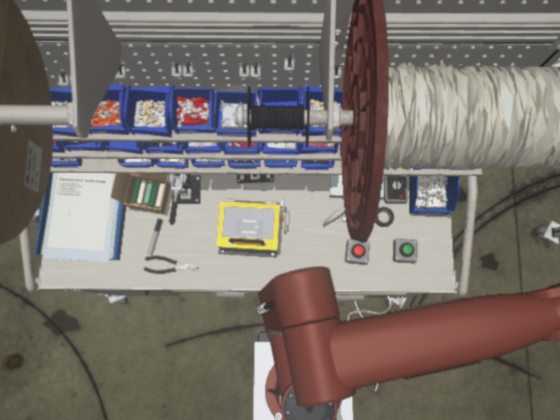

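View pics/scene0.png

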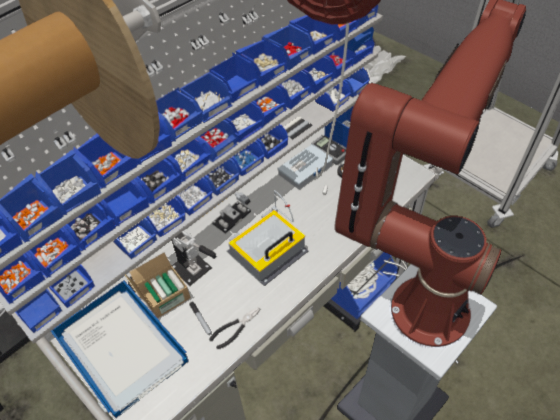

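The top view shows the guard (yellow) at about (249,227) with its handle near (247,241). The red button is at (358,251) and the green at (405,250). The scene view shows the handle at about (280,245), and the arm hides the buttons there.

Run:
```python
import pickle,numpy as np,cv2
from h import *
d=pickle.load(open("d0.pkl","rb"));t=d["top"];s=d["scene"]
def blobs(c,lo,hi,box):
    im=cv2.cvtColor(c["img"],cv2.COLOR_RGB2HSV);m=cv2.inRange(im,lo,hi)
    k=np.zeros_like(m);x0,y0,x1,y1=box;k[y0:y1,x0:x1]=m[y0:y1,x0:x1];return k
def big(k):
    cs=cv2.findContours(k,cv2.RETR_EXTERNAL,cv2.CHAIN_APPROX_NONE)[0];return max(cs,key=cv2.contourArea)
for n,lo,hi,b in(("green",(45,80,40),(90,255,255),(390,235,420,265)),("red",(0,120,120),(6,255,255),(345,240,372,262))):
    c=big(blobs(t,lo,hi,b));p=cv2.fitEllipse(c);print(n,p)
    for z in(.05,.06):print(z,onz(t,[p[0]],z))
for n,c,b in(("top",t,(205,190,290,260)),("scene",s,(220,200,315,290))):
    k=big(blobs(c,(20,120,120),(35,255,255),b));r=cv2.minAreaRect(k);bp=cv2.boxPoints(r)
    ap=cv2.approxPolyDP(cv2.convexHull(k),4,True).reshape(-1,2)
    print(n,"yellow",ap.tolist());print(onz(c,ap,.0725).round(4))
    if n=="top":
        print("box",onz(c,bp,.0725).round(4))
b=(225,232,270,250)
k=big(blobs(t,(0,0,0),(179,255,60),b));r=cv2.minAreaRect(k);print("handle top",r,onz(t,cv2.boxPoints(r),.114).round(4),onz(t,[r[0]],.114))
k=big(blobs(s,(0,0,0),(179,255,60),(258,228,298,262)));r=cv2.minAreaRect(k);print("handle scene",r,onz(s,cv2.boxPoints(r),.114).round(4))
a=cv2.resize(t["img"][180:275,195:425],None,fx=3.4,fy=3.4,interpolation=2)
cv2.imwrite("pics/c1.png",a[:,:,::-1])
```

```text
green ((407.0328063964844, 248.79644775390625), (8.566777229309082, 9.371709823608398), 141.6499786376953)
0.05 [[ 0.45522979 -0.34540806  0.05      ]]
0.06 [[ 0.45385387 -0.34304924  0.06      ]]
red ((358.4459228515625, 250.18182373046875), (9.031005859375, 9.378766059875488), 108.60333251953125)
0.05 [[ 0.44889891 -0.18483984  0.05      ]]
0.06 [[ 0.44755861 -0.1833844   0.06      ]]
top yellow [[221, 202], [278, 205], [276, 249], [217, 245]]
[[0.6031 0.2735 0.0725]
 [0.5947 0.0832 0.0725]
 [0.447  0.0882 0.0725]
 [0.4583 0.2821 0.0725]]
box [[0.4532 0.2831 0.0725]
 [0.6085 0.2785 0.0725]
 [0.5976 0.0778 0.0725]
 [0.4428 0.0858 0.0725]]
scene yellow [[274, 210], [304, 236], [259, 271], [229, 242]]
[[0.5941 0.0825 0.0725]
 [0.4456 0.0943 0.0725]
 [0.4543 0.2892 0.0725]
 [0.6049 0.2776 0.0725]]Traceback (most recent call last):
  File "<stdin>", line 19, in <module>
  File "<stdin>", line 8, in big
ValueError: max() iterable argument is empty
```

```bash
cat >> h.py <<'E'
def to(x,y,z,s=None):
    from rig import get_state
    s=get_state();d=np.array([x,y,z])-s["tcp_pos"];print("t",round(s["time_s"],2),"tcp",s["tcp_pos"].round(4),"tool mm",(s["orientation"].T@d*1000).round(1),"yang",np.degrees(np.arctan2(s["orientation"][1,1],s["orientation"][0,1])).round(2),"F",s["wrist_force"].round(1),"gap",round(s["finger_gap"],2))
E
python3 - <<'E'
import pickle,numpy as np,cv2
from h import *
d=pickle.load(open("d0.pkl","rb"));t=d["top"];s=d["scene"]
A=rays(t,[[362,237]])[0];B=rays(s,[[335,20]])[0];oa,ob=np.array(t["position"]),np.array(s["position"])
u=np.linalg.lstsq(np.c_[A,-B],ob-oa,rcond=None)[0];print("spool low",oa+A*u[0],ob+B*u[1])
to(.454,-.344,.231)
E
```

```text
spool low [ 0.37601588 -0.08493923  0.78725929] [ 0.45902654 -0.02078977  0.79066161]
t 0.1 tcp [ 0.251  -0.5446  0.2306] tool mm [ 2.683e+02 -9.730e+01 -2.000e-01] yang -65.26 F [ 0.3  0.3 -0.1] gap 1.0
```

Call:
jog_arm:
  linear:
    - [35, -13, 0]
    - [75, -27, 0]
    - [115, -42, 0]
    - [155, -56, 0]
    - [195, -71, 0]
    - [235, -85, 0]
    - [268, -97, 0]
    - [268, -97, 0]
  yaw: [0, 0, 0, 0, 0, 0, 0, 0]
  jaw: -1

```text
time_s: 0.77
tcp_pos: [0.4577, -0.3396, 0.2312]
orientation: [[0.906, 0.424, 0.001], [0.424, -0.906, 0.002], [0.002, -0.001, -1.0]]
wrist_force: [-0.4, 0.6, -0.5]
finger_gap: 0.001
```

Run:
```python
from rig import *
import cv2,pickle
from h import *
w=snapshot("wrist");t=snapshot("top");pickle.dump((w,t),open("d1.pkl","wb"))
print(w["position"],w["rotation"],w["K"][0][0])
to(.454,-.344,.231)
im=np.vstack([w["img"],t["img"][140:300]]);cv2.imwrite("pics/w1.png",im[:,:,::-1])
```

```text
[ 0.51831967 -0.31171083  0.37405932] [[ 4.23571108e-01 -8.73919046e-01 -2.38438707e-01]
 [-9.05862705e-01 -4.08787309e-01 -1.10931042e-01]
 [-5.25966925e-04  2.62979917e-01 -9.64801164e-01]] 370.7314054509757
t 0.87 tcp [ 0.4548 -0.3433  0.231 ] tool mm [-1.   0.3 -0. ] yang -65.08 F [ 0.   0.4 -0.2] gap 0.0
```

View pics/w1.png

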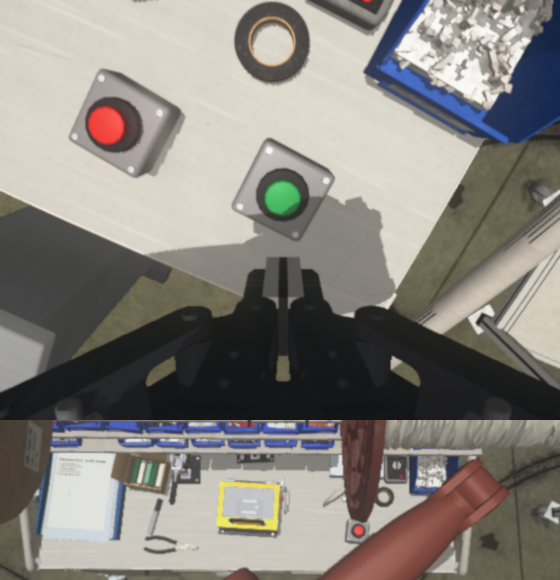

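The wrist view shows the green cap at (283,198) and the red one at (107,125). The fingers are shut at (283,260). I'll locate the cap from the two views.

Run:
```python
import pickle
from h import *
w,t=pickle.load(open("d1.pkl","rb"));t0=pickle.load(open("d0.pkl","rb"))["top"]
hsv=cv2.cvtColor(w["img"],cv2.COLOR_RGB2HSV);m=cv2.inRange(hsv,(45,80,40),(90,255,255));m[:150]=0;m[240:]=0
c=max(cv2.findContours(m,0,1)[0],key=cv2.contourArea);e=cv2.fitEllipse(c);print(e)
A=rays(t0,[[407,248.8]])[0];B=rays(w,[e[0]])[0];oa,ob=np.array(t0["position"]),np.array(w["position"])
u=np.linalg.lstsq(np.c_[A,-B],ob-oa,rcond=None)[0];print(oa+A*u[0],ob+B*u[1])
for z in(.05,.06,.07):
  P=onz(w,[e[0]],z)[0];print(P,"diam",e[1][1]/370.7*np.linalg.norm(P-ob))
print("box corners",onz(w,[[269,139],[333,179],[296,240],[233,207]],.042).round(4),onz(w,[[269,139],[333,179],[296,240],[233,207]],.042).mean(0))
# handle darkness in top view
g=cv2.cvtColor(t["img"],cv2.COLOR_RGB2GRAY);print(g[236:248,224:272:2])
to(.453,-.344,.09)
```

```text
((282.04193115234375, 197.3082733154297), (35.808433532714844, 36.254051208496094), 88.25180053710938)
[ 0.45348578 -0.34233253  0.06258135] [ 0.45405615 -0.34095198  0.06233426]
[ 0.45151339 -0.34210899  0.05      ] diam 0.03249537743703857
[ 0.45357493 -0.34117094  0.06      ] diam 0.031492617289509715
[ 0.45563648 -0.3402329   0.07      ] diam 0.030489857141980856
box corners [[ 0.4928 -0.3101  0.042 ]
 [ 0.4849 -0.3775  0.042 ]
 [ 0.4179 -0.3724  0.042 ]
 [ 0.4223 -0.3056  0.042 ]] [ 0.45449231 -0.34140238  0.042     ]
[[189 193 192 198 195 199 199 198 193 193 193 201 207 202 198 198 197 195
  193 195 196 196 197 196]
 [209 211 209 195 179 194 193 190 175 178 176 188 205 205 200 199 195 191
  192 192 196 197 197 197]
 [217 216 205 149 131 144 144 144 132 145 147 169 184 200 194 191 178 167
  178 187 203 202 200 199]
 [218 217 186  95  91  94  92  95  91 103 107 125 132 149 144 145 134 130
  153 180 210 212 208 205]
 [218 217 181  77  74  76  75  75  74  79  83  89  92  96  92  95  91  92
  112 137 198 214 213 211]
 [219 218 194  95  77  91  93  90  89  84  84  81  80  77  75  75  75  76
   82  90 178 215 214 214]
 [218 218 210 150 109 127 129 127 125 113 111 101  99  93  91  89  88  82
   77  72 159 215 214 214]
 [219 219 219 210 158 162 158 144 143 138 136 131 130 128 128 125 124 113
   99  72 131 205 214 214]
 [219 220 220 217 199 205 194 166 165 164 163 163 162 161 160 160 145 135
  122  91 120 194 214 214]
 [216 219 219 217 215 216 213 205 204 204 204 204 204 203 203 201 171 162
  156 136 151 204 214 215]
 [199 210 212 211 212 212 212 213 213 216 216 216 216 215 214 214 205 203
  200 186 200 213 215 215]
 [145 161 164 163 165 167 174 191 197 209 211 211 210 209 209 211 211 214
  214 210 214 216 216 216]]
t 0.87 tcp [ 0.4548 -0.3433  0.231 ] tool mm [-1.90e+00 -1.00e-01  1.41e+02] yang -65.08 F [ 0.   0.4 -0.2] gap 0.0
```

Call:
jog_arm:
  linear:
    - [-1, 0, 35]
    - [-1, 0, 70]
    - [-1, 0, 105]
    - [-1, 0, 135]
    - [-1, 0, 150]
    - [-1, 0, 158]
    - [-1, 0, 160]
    - [-1, 0, 160]
  yaw: [0, 0, 0, 0, 0, 0, 0, 0]

```text
time_s: 1.53
tcp_pos: [0.4526, -0.3459, 0.0716]
orientation: [[0.909, 0.418, 0.0], [0.418, -0.909, -0.0], [-0.0, 0.0, -1.0]]
wrist_force: [0.1, -0.6, 0.7]
finger_gap: -0.001
```

Call:
jog_arm:
  linear:
    - [0, 0, 2]
    - [0, 0, 4]
    - [0, 0, 6]
    - [0, 0, 8]
    - [0, 0, 8]
    - [0, 0, 8]
  yaw: [0, 0, 0, 0, 0, 0]

```text
time_s: 2.03
tcp_pos: [0.4532, -0.3454, 0.0637]
orientation: [[0.908, 0.419, 0.0], [0.419, -0.908, -0.001], [0.0, 0.001, -1.0]]
wrist_force: [0.5, -0.0, 1.6]
finger_gap: 0.001
```

Call:
jog_arm:
  linear:
    - [0, 0, 1]
    - [0, 0, 2]
    - [0, 0, 3]
    - [0, 0, 3]
  yaw: [0, 0, 0, 0]

```text
time_s: 2.37
tcp_pos: [0.4533, -0.3454, 0.0604]
orientation: [[0.908, 0.419, 0.001], [0.419, -0.908, -0.001], [0.0, 0.001, -1.0]]
wrist_force: [0.5, -1.3, 4.3]
finger_gap: -0.003
```

Call:
jog_arm:
  linear:
    - [0, 0, 1]
    - [0, 0, 2]
    - [0, 0, 2]
    - [0, 0, 2]
  yaw: [0, 0, 0, 0]

```text
time_s: 2.7
tcp_pos: [0.4532, -0.3454, 0.0585]
orientation: [[0.908, 0.418, 0.0], [0.418, -0.908, -0.001], [0.0, 0.001, -1.0]]
wrist_force: [0.8, -0.9, 5.3]
finger_gap: 0.0
```

Call:
jog_arm:
  linear:
    - [0, 0, 1]
    - [0, 0, 1.5]
    - [0, 0, 1.5]
    - [0, 0, 1.5]
  yaw: [0, 0, 0, 0]

```text
time_s: 3.03
tcp_pos: [0.4533, -0.3454, 0.058]
orientation: [[0.908, 0.419, 0.001], [0.419, -0.908, -0.001], [0.0, 0.001, -1.0]]
wrist_force: [-1.2, 0.8, 12.2]
finger_gap: -0.002
```

Call:
jog_arm:
  linear:
    - [0, 0, -10]
    - [0, 0, -30]
    - [0, 0, -60]
    - [0, 0, -90]
    - [0, 0, -112]
    - [0, 0, -112]
  yaw: [0, 0, 0, 0, 0, 0]

```text
time_s: 3.53
tcp_pos: [0.4541, -0.3464, 0.1738]
orientation: [[0.908, 0.419, 0.004], [0.419, -0.908, -0.004], [0.001, 0.005, -1.0]]
wrist_force: [0.1, -0.2, 1.6]
finger_gap: 0.003
```

Run:
```python
from h import *
to(.465,-.06,.17);to(.465,.15,.17)
```

```text
t 3.53 tcp [ 0.4541 -0.3464  0.1738] tool mm [ 129.7 -255.5    2.6] yang -65.26 F [ 0.1 -0.2  1.6] gap 0.0
t 3.53 tcp [ 0.4541 -0.3464  0.1738] tool mm [ 217.6 -446.3    1.7] yang -65.26 F [ 0.1 -0.2  1.6] gap 0.0
```

Call:
jog_arm:
  linear:
    - [12, -25, 0]
    - [30, -60, 0]
    - [48, -95, 0]
    - [66, -130, 0]
    - [84, -166, 0]
    - [102, -202, 0]
    - [120, -237, 0]
    - [130, -256, 0]
  yaw: [-6, -12, -18, -24, -30, -36, -42, -46]
  jaw: 1

```text
time_s: 4.2
tcp_pos: [0.4628, -0.0545, 0.168]
orientation: [[0.323, 0.946, -0.002], [0.946, -0.323, 0.002], [0.001, -0.002, -1.0]]
wrist_force: [1.2, 0.1, 0.5]
finger_gap: 1.001
```

Run:
```python
from h import *
to(.465,.15,.17)
```

```text
t 4.2 tcp [ 0.4628 -0.0545  0.168 ] tool mm [194.2 -63.9  -1.7] yang -18.83 F [1.2 0.1 0.5] gap 1.0
```

Call:
jog_arm:
  linear:
    - [33, -11, -3]
    - [67, -22, -6]
    - [100, -33, -9]
    - [135, -44, -12]
    - [170, -56, -12]
    - [194, -64, -12]
    - [194, -64, -12]
    - [194, -64, -12]
  yaw: [-4, -8, -12, -16, -16, -16, -16, -16]

```text
time_s: 4.87
tcp_pos: [0.4665, 0.1472, 0.1798]
orientation: [[0.054, 0.999, -0.002], [0.999, -0.054, -0.0], [-0.0, -0.002, -1.0]]
wrist_force: [0.2, 0.1, -0.3]
finger_gap: 1.001
```

Run:
```python
from rig import *
import pickle
from h import *
w=snapshot("wrist");pickle.dump(w,open("d2.pkl","wb"))
to(.47,.185,.18);print(proj(w,[[.47,.185,.114],[.465,.138,.114],[.475,.232,.114]]))
cv2.imwrite("pics/w2.png",w["img"][:,:,::-1])
```

```text
t 4.92 tcp [0.4668 0.1462 0.1799] tool mm [38.9  1.  -0.1] yang -3.19 F [-0.1  0.2  0.2] gap 1.0
[[285.13168437 164.50775814]
 [280.89372566 243.42546868]
 [289.84163404  76.83192649]]
```

View pics/w2.png

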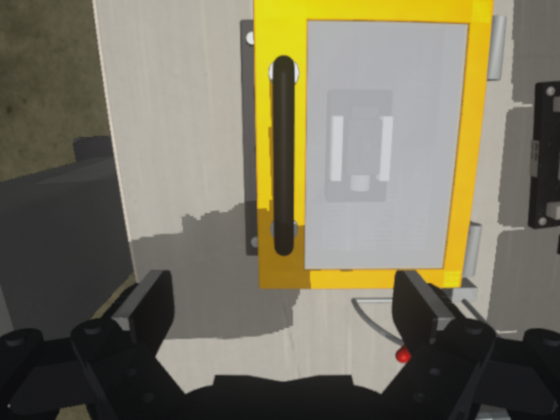

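The wrist view shows the bar upright at column 283–284, rows 60–252, parallel to the jaws' pads. That agrees with the prediction. The red mark of the quadrant is at (403,354).

Run:
```python
import pickle
from h import *
w=pickle.load(open("d2.pkl","rb"))
g=cv2.inRange(cv2.cvtColor(w["img"],cv2.COLOR_RGB2HSV),(0,0,0),(179,255,75));g[:, :268]=0;g[:,300:]=0;g[:50]=0;g[262:]=0
c=max(cv2.findContours(g,0,1)[0],key=cv2.contourArea);r=cv2.minAreaRect(c);b=cv2.boxPoints(r);P=onz(w,b,.114)
print(r,P.round(4));m=P.mean(0);print(m)
to(*m[:2],.095)
```

```text
((283.0, 155.5), (197.0, 20.0), 90.0) [[0.4666 0.2426 0.114 ]
 [0.4772 0.242  0.114 ]
 [0.4719 0.1309 0.114 ]
 [0.4599 0.1315 0.114 ]]
[0.46889102 0.18673946 0.114     ]
t 4.92 tcp [0.4668 0.1462 0.1799] tool mm [40.6 -0.  84.9] yang -3.19 F [-0.1  0.2  0.2] gap 1.0
```

Call:
jog_arm:
  linear:
    - [25, 0, 0]
    - [40, 0, 10]
    - [40, 0, 40]
    - [40, 0, 65]
    - [40, 0, 80]
    - [40, 0, 85]
    - [40, 0, 85]
    - [40, 0, 85]
  yaw: [0, 0, 0, 0, 0, 0, 0, 0]

```text
time_s: 5.58
tcp_pos: [0.4702, 0.1853, 0.0964]
orientation: [[0.058, 0.998, 0.0], [0.998, -0.058, -0.0], [-0.0, 0.0, -1.0]]
wrist_force: [-0.0, 0.3, -0.3]
finger_gap: 1.0
```

Call:
jog_arm:
  linear:
    - [0, 0, 0]
    - [0, 0, 0]
    - [0, 0, 0]
    - [0, 0, 0]
    - [0, 0, 0]
    - [0, 0, 0]
    - [0, 0, 0]
    - [0, 0, 0]
  yaw: [0, 0, 0, 0, 0, 0, 0, 0]
  jaw: -1

```text
time_s: 6.25
tcp_pos: [0.4687, 0.1861, 0.0957]
orientation: [[0.056, 0.998, -0.002], [0.998, -0.056, -0.0], [-0.0, -0.002, -1.0]]
wrist_force: [-5.4, 0.4, 3.6]
finger_gap: 0.115
```

Run:
```python
from h import *
to(.4689,.1867,.095)
a,b=18.06,145.15
for t in range(0,46,5):
    f=np.radians(a+t);f0=np.radians(a);print(t,"back",(b*(np.cos(f0)-np.cos(f))).round(1),"up",(b*(np.sin(f)-np.sin(f0))).round(1))
```

```text
t 6.25 tcp [0.4687 0.1861 0.0957] tool mm [0.6 0.2 0.7] yang -3.23 F [-5.4  0.4  3.6] gap 0.12
0 back 0.0 up 0.0
5 back 4.4 up 11.9
10 back 9.9 up 23.3
15 back 16.3 up 34.2
20 back 23.7 up 44.5
25 back 31.9 up 54.1
30 back 41.0 up 63.0
35 back 50.8 up 71.0
40 back 61.2 up 78.2
45 back 72.2 up 84.4
```

Call:
jog_arm:
  linear:
    - [0, 2, -6]
    - [0, 4.4, -12]
    - [0, 7, -18]
    - [0, 10, -23]
    - [0, 13, -29]
    - [0, 16, -34]
    - [0, 16, -34]
    - [0, 16, -34]
  yaw: [0, 0, 0, 0, 0, 0, 0, 0]

```text
time_s: 6.92
tcp_pos: [0.4841, 0.1853, 0.1301]
orientation: [[0.056, 0.998, -0.004], [0.998, -0.056, 0.0], [-0.0, -0.004, -1.0]]
wrist_force: [-11.9, 0.2, 3.8]
finger_gap: 0.114
```

Call:
jog_arm:
  linear:
    - [0, 1, -5]
    - [0, 5, -11]
    - [0, 9, -16]
    - [0, 14, -21]
    - [0, 18, -26]
    - [0, 23, -30]
    - [0, 23, -30]
    - [0, 23, -30]
  yaw: [0, 0, 0, 0, 0, 0, 0, 0]

```text
time_s: 7.58
tcp_pos: [0.5086, 0.184, 0.161]
orientation: [[0.057, 0.998, -0.001], [0.998, -0.057, 0.0], [0.0, -0.001, -1.0]]
wrist_force: [-8.6, 3.2, 4.0]
finger_gap: 0.115
```

Call:
jog_arm:
  linear:
    - [0, 5, -5]
    - [0, 10, -9]
    - [0, 15, -13]
    - [0, 20, -17]
    - [0, 26, -20]
    - [0, 30, -22.5]
    - [0, 30, -22.5]
    - [0, 30, -22.5]
  yaw: [0, 0, 0, 0, 0, 0, 0, 0]

```text
time_s: 8.25
tcp_pos: [0.5394, 0.1824, 0.1843]
orientation: [[0.057, 0.998, 0.001], [0.998, -0.057, 0.001], [0.001, 0.001, -1.0]]
wrist_force: [-6.8, 2.3, 7.0]
finger_gap: 0.113
```

Run:
```python
from rig import *
import pickle
from h import *
w=snapshot("wrist");s=snapshot("scene");pickle.dump((w,s),open("d3.pkl","wb"))
to(.54,.183,.18)
a=cv2.resize(s["img"][150:300,180:380],None,fx=2.8,fy=2.8,interpolation=2)
b=w["img"];a=cv2.resize(a,(560,420))
cv2.imwrite("pics/w3.png",cv2.resize(np.hstack([a,b]),(800,300))[:,:,::-1]);cv2.imwrite("pics/s3.png",a[:,:,::-1])
```

```text
t 8.35 tcp [0.5392 0.1824 0.1842] tool mm [0.6 0.7 4.2] yang -3.24 F [-5.   2.6  7. ] gap 0.11
```

View pics/w3.png

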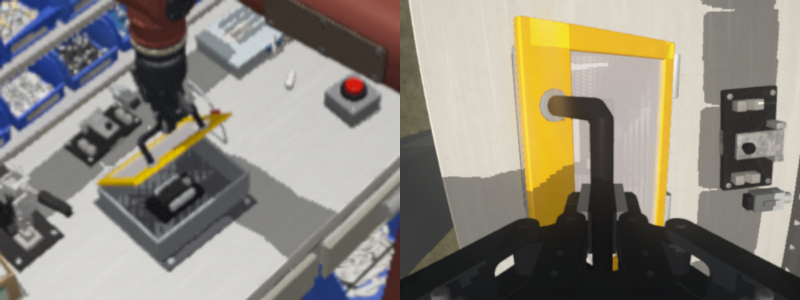

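Run:
```python
import pickle
from h import *
w,s=pickle.load(open("d3.pkl","rb"))
def yel(c,b):
    m=cv2.inRange(cv2.cvtColor(c["img"],cv2.COLOR_RGB2HSV),(18,110,90),(36,255,255));k=np.zeros_like(m);x0,y0,x1,y1=b;k[y0:y1,x0:x1]=m[y0:y1,x0:x1]
    h=max(cv2.findContours(k,0,1)[0],key=cv2.contourArea);return cv2.approxPolyDP(cv2.convexHull(h),2.5,True).reshape(-1,2)
print("w",yel(w,(120,0,420,330)).tolist(),"s",yel(s,(215,190,320,260)).tolist())
# predicted outline for several angles: front corners on top face and lower face
ex=np.array([np.cos(np.radians(-3.2)),np.sin(np.radians(-3.2)),0]);ey=np.array([-ex[1],ex[0],0]);ez=np.array([0,0,1.])
h=np.array([.4689,.1867,.114])+.138*ex-.045*ez
for a in(36,40,45,50,54):
    t=np.radians(a);u=-np.cos(t)*ex+np.sin(t)*ez;n=np.sin(t)*ex+np.cos(t)*ez
    P=[h+.157*u+.1*ey*k+j*.0035*n for k in(1,-1) for j in(1,-1)]
    print(a,"w",proj(w,P).round(0).tolist(),"s",proj(s,P).round(0).tolist())
```

```text
w [[160, 24], [170, 22], [384, 61], [368, 317], [196, 316], [181, 304], [163, 98]] s [[295, 207], [249, 242], [229, 241], [281, 208]]
36 w [[143.0, 30.0], [138.0, 33.0], [180.0, 423.0], [175.0, 415.0]] s [[250.0, 247.0], [251.0, 249.0], [299.0, 211.0], [300.0, 213.0]]
40 w [[152.0, 25.0], [146.0, 29.0], [189.0, 435.0], [183.0, 427.0]] s [[249.0, 244.0], [250.0, 246.0], [297.0, 208.0], [298.0, 210.0]]
45 w [[169.0, 19.0], [160.0, 22.0], [203.0, 451.0], [195.0, 443.0]] s [[246.0, 240.0], [248.0, 242.0], [295.0, 205.0], [296.0, 207.0]]
50 w [[191.0, 12.0], [179.0, 15.0], [220.0, 466.0], [211.0, 458.0]] s [[244.0, 236.0], [245.0, 238.0], [293.0, 201.0], [294.0, 203.0]]
54 w [[214.0, 6.0], [199.0, 9.0], [236.0, 479.0], [226.0, 471.0]] s [[242.0, 233.0], [243.0, 235.0], [291.0, 198.0], [292.0, 200.0]]
```

View pics/s3.png

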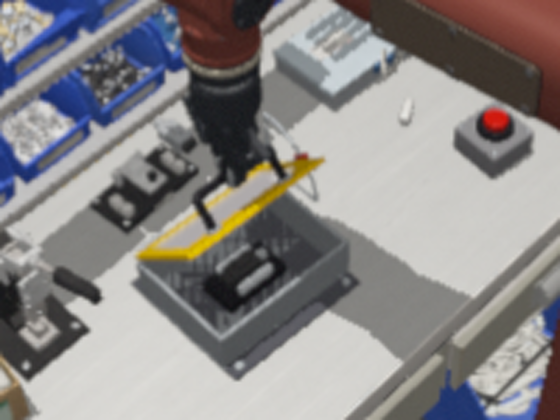

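In both views the guard's corners match the 45° prediction: wrist (160–170, 22–24), scene (249,242) and (295,207). The scene crop shows the guard held in line with the red mark. I'll hold for a moment, check for drift, then hand in.

Call:
jog_arm:
  linear:
    - [0, 0, 0]
    - [0, 0, 0]
    - [0, 0, 0]
    - [0, 0, 0]
    - [0, 0, 0]
    - [0, 0, 0]
    - [0, 0, 0]
    - [0, 0, 0]
  yaw: [0, 0, 0, 0, 0, 0, 0, 0]

```text
time_s: 9.02
tcp_pos: [0.5391, 0.1824, 0.1842]
orientation: [[0.057, 0.998, 0.001], [0.998, -0.057, 0.001], [0.001, 0.001, -1.0]]
wrist_force: [-5.5, 2.6, 5.9]
finger_gap: 0.117
```

Run:
```python
from rig import *
import pickle
from h import *
to(.54,.183,.18)
w0=pickle.load(open("d3.pkl","rb"))[0];w=snapshot("wrist")
print("img diff",np.abs(w["img"].astype(int)-w0["img"])[:250].mean())
s=snapshot("scene");s0=pickle.load(open("d0.pkl","rb"))["scene"]
print("left bench diff",np.abs(s["img"].astype(int)-s0["img"])[290:350,180:265].mean())
print(hand_in())
```

```text
t 9.02 tcp [0.5391 0.1824 0.1842] tool mm [0.7 0.8 4.2] yang -3.24 F [-5.5  2.6  5.9] gap 0.12
img diff 1.140745238095238
left bench diff 0.5323529411764706
the job is handed in; nothing more can be done
None
```

I pressed the green button fully down and let it back up. I then lifted the guard by its bar handle to about 45° and handed in while still holding it there, at about 9 s of the 48 s allowed.

- **Green button:** the force rose steadily to about 5 N, then jumped to 12 N within half a millimetre, so it hit its stop. The fingers then withdrew clear of it. I did not look at the button again afterwards.
- **Guard angle:** its corners in the wrist and scene pictures match about 44.5–45°, and the tool's own movement gives about 45°. It was steady over the last 0.7 s, with the fingers still closed on the bar at about 6–8 N at the wrist.
- **One disagreement:** the tool's path implies a handle radius about 4 mm larger than given. This is most likely the bar slipping slightly between the fingers, and it does not affect the angle.
- **Red button and loose things:** the fingers never went near the red button. The patch of bench with the pliers and marker looks the same as at the start. The tape, bushing and meter were not compared, but the arm passed well clear of them.

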